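Run a punched plate out over the end of the fixture block

ROBOT

A 6-joint arm with a two-finger parallel gripper is mounted at the origin on the work surface. World frame = base frame: x ahead of the robot, y to its left, z up, the work surface at z = 0. Lengths are in m, angles in degrees, forces in N, time in s.
With the tool pointing down it reaches from about 0.375 to 0.825 m from the base axis. Payload 5.5 kg.
Tool frame: the origin (TCP) lies at the very end of the fingers, on their centre line; the grasp point (between the pads) lies 19 mm behind it; x points along the fingers, y is the direction in which the jaws open and shut, and the axes are right-handed (so a half turn about x gives the same grasp; the last joint's range is limited). The gripper opens to 85 mm and grips with 20 to 120 N. Pads are 22 mm wide; open, the fingers measure 114 mm over their backs; the gripper's body (76 mm by 85 mm) begins 54 mm behind the grasp point. The pads swing forward as they close: fully open they stand 13 mm farther back than shut.
Start: joints at [71.505, 17.962, -2.699, 69.339, 0, 90], TCP at [0.19, 0.569, 0.231] pointing down, gripper open.
Joint ranges: [-152.73, 152.73], [-39.44, 99.34], [-58.76, 71.6], [-118.89, 123.64], [-81.53, 83.1], [-180, 180]. Speed limits (degrees/s): [136.94, 136.94, 172.46, 180, 180, 180].

INTERFACE

Orientations are given as a 3x3 rotation matrix whose columns are the frame's x, y, z axes.
In Python, from workcell import ctrl gives the robot as it stands.
- The arm moves only by the shell command python3 -m creep 'ROWS' [OPENING]. ROWS is JSON, a list of rows, each a list of 4 numbers: the shift along the tool's x, y, z in cm, then the turn about the tool's x in units of 5 degrees (1.0 is 5 degrees). In form: [[x, y, z, twist], ...]. A call has exactly 5 rows; each row shifts and turns the commanded pose from where the row before left it, along the tool's axes as they then stand; what a row does not reach is not made up. A row lasts 1/12 s, in which the tool goes at most 41.7 mm and 7.16 degrees, less where a joint would pass 70% of its speed; a pose out of reach is approached as far as the arm can. A call is refused whole if a number of a shift passes 4.17 or a number of a turn 1, either way. A call with a gripper value outside its range is refused whole. OPENING is the closure, from 0 (fully open) to 1 (shut), set as the call begins (- or left out, the last holds). The fingers move at their own pace and stop on an object; the grip force is fixed at half the most. Time passes only in rows, so rows that do not move let the fingers close, or fill a call up. It gives the time, the measured TCP pose, the force and the opening at its end, in the units of the state.
- ctrl.get_state(): the state, without advancing time (a new reading comes with each control period).
- ctrl.grab_frame(name): name is "scene" or "top" or "wrist"; returns a dict with "frame" (420x560x3 uint8, red, green, blue), "K" (3x3 intrinsics, pixels), "pose" (4x4, takes a point from camera to world coordinates). Camera axes: x right, y down, z forward; pixel columns grow to the right and rows downward; lengths in m; the calibration is good to about 2 mm. A picture is of the moment at which its call begins. There is no depth.
- ctrl.close_job(): hands the job in, once; it reports no verdict.
The state is a dict: "time": time; "qpos": joint angles; "joint_vel": joint speeds; "joint_efforts": joint torques, N m; "ee_pos": TCP position; "tool_rot": TCP orientation; "wrist_force": force on the tool from outside, world axes, zero at the start; "torque": the same for the moment, N m; "opening": finger opening in m.
Only numpy, scipy, OpenCV 4.12 (cv2) and the standard library are available. Lean on these libraries where they do the work, as an engineer would, in place of code of your own. Each camera call takes 0.05 s, during which the arm holds its last target. There are 200 camera calls.

TASK

Using only the fingers and without lifting it, push the loose punched steel plate until it lies flat against the stop bar, with both its holes hanging fully clear over the end of the fixture block so that bolts can go in from below, and at least two thirds of its length still resting on the block. Leave the loose clamping bolt, the spray can, the hammer and the magnetic square alone.

Things in the scene. Friction and masses are not known exactly. Their poses are not given: they have to be found in the camera images.
- block: Fixed fixture block on the bench: upturned steel U-channel, 200 mm (its x) by 400 mm (its y), 100 mm high, its flat smooth top dotted with black 16 mm holes (look only). Origin: centre of its underside, at bench height; z up. The plate slides on its top (z = 100 mm) and must hang over its +y end (y = +200 mm); beyond that end is free air down to the bench.
- plate: Loose flat steel plate, 100 mm (its x) by 160 mm (its y) by 6 mm thick, 0.55 to 0.8 kg, friction on the block 0.28 to 0.42. Origin: centre of its underside; z up. It starts wholly on the block's top, up to 7 degrees askew, 5 to 42 mm off the stop bar, its punched (+y) end towards the block's +y end. Two 14 mm through holes, centres 20 mm from the punched end. Its +x long edge goes against the bar.
- bar_end (a point): Point on the fixed block where the line of the stop bar's guiding face meets the block's +y end, at the top: x = +70, y = +200, z = +100 mm in the block's frame. The dark stop bar is bolted on the top along y, from y = -190 to +190 mm, 30 mm wide (x +70 to +100 mm), 20 mm high; its straight guiding face looks to -x. Two bolt heads stand 12 mm above it at y = +125 and -125 mm.
- hole_near (a point): Centre of the plate's hole farther from the bar, at the upper face: x = -28, y = +60, z = +6 mm in the plate's frame.
- hole_bar (a point): Centre of the plate's hole nearer to the bar, at the upper face: x = +28, y = +60, z = +6 mm in the plate's frame.
- corner_punched (a point): Corner of the plate on the bar side at the punched end, at the underside: x = +50, y = +80, z = 0 mm in the plate's frame.
- corner_plain (a point): Corner of the plate on the bar side at the plain end, at the underside: x = +50, y = -80, z = 0 mm in the plate's frame.
- bolt: Bystander: loose clamping bolt standing on the block's top near its -y end: head down, head 34 mm diameter and 20 mm high, shank 16 mm diameter, 52 mm high overall. Origin: centre of its foot.
- spray_can: Bystander: loose spray can standing on the bench to the right of the block, 64 mm diameter, 200 mm high. Origin: centre of its foot.
- hammer: Bystander: chipping hammer lying on the bench to the left of the block, about 260 mm long along its x, head 167 mm wide at its x = +110 mm, 25 mm high. Origin: on its handle's middle line, at the bench.
- square: Bystander: magnetic welding square, a flat right-angled triangle with 90 mm legs, 20 mm high, lying on the bench to the left of the block. Origin: about its middle, at the bench.
Things that resemble listed ones, but are neither listed nor needed, are in the scene too. There is more than one size of the plate; the job needs the middle-sized.

How it is judged:
By the outcome, as a careful person would: the job done as asked, in the order asked, and still so for the second after the job is handed in, with the robot touching nothing.
It also fails if it takes over 48 s, if anything falls off the work surface, if the arm or the gripper's body presses on something with over 40 N, if the wrist force passes 120 N, or if a joint passes its speed limit or range.

## Working session

There is one attempt and no reset: what is moved stays moved. The work goes in short steps, Python scripts to look and compute and a shell command to move; the robot and the scene stay as the last step left them, time stands still between calls to the robot, and variables do not carry over. Pictures are saved under pics/ and viewed, about 8 in all and at most 12, crops included, and the job is handed in when it is done.

```bash
mkdir -p pics; cat > h.py <<'E'
import numpy as np, cv2
from workcell import ctrl
def grab(n,f=None):
    d=ctrl.grab_frame(n)
    if f: cv2.imwrite('pics/'+f,cv2.cvtColor(d['frame'],cv2.COLOR_RGB2BGR))
    np.savez('%s.npz'%n,K=d['K'],pose=d['pose'],frame=d['frame'])
    return d
def ray(n,uv,z):
    d=np.load('%s.npz'%n); K,T=d['K'],d['pose']
    r=T[:3,:3]@np.linalg.solve(K,[uv[0],uv[1],1]); o=T[:3,3]
    return o+r*(z-o[2])/r[2]
def proj(n,P):
    d=np.load('%s.npz'%n); K,T=d['K'],d['pose']
    c=K@(T[:3,:3].T@(np.array(P)-T[:3,3])); return c[:2]/c[2]
E
python3 - <<'E'
from h import *
a=grab('top')['frame'];b=grab('scene')['frame']
cv2.imwrite('pics/a.png',cv2.cvtColor(cv2.resize(a,(800,600),interpolation=cv2.INTER_CUBIC),cv2.COLOR_RGB2BGR))
cv2.imwrite('pics/b.png',cv2.cvtColor(cv2.resize(b,(800,600),interpolation=cv2.INTER_CUBIC),cv2.COLOR_RGB2BGR))
s=ctrl.get_state();print(s)
for n in('top','scene'):print(np.load(n+'.npz')['pose'])
E
```

```text
{'time': 0.1, 'qpos': array([ 7.15038480e+01,  1.79986226e+01, -2.74718033e+00,  6.93391875e+01,
        8.51247223e-04,  9.00025987e+01]), 'joint_vel': array([ 0.00959255, -0.0672364 ,  0.16950891,  0.00844478,  0.06131725,
        0.09912752]), 'joint_efforts': array([-4.73271175e-04, -5.40766132e+01,  3.40541339e+01,  1.12260593e-02,
       -1.14937448e-04,  1.79963718e-05]), 'ee_pos': array([0.19018095, 0.56853331, 0.23054673]), 'tool_rot': array([[-4.84673054e-04,  3.17283630e-01,  9.48330567e-01],
       [-1.40202631e-03,  9.48329530e-01, -3.17284000e-01],
       [-9.99998900e-01, -1.48336341e-03, -1.47897724e-05]]), 'wrist_force': array([ 0.2142077 , -0.76253486, -0.09122355]), 'torque': array([ 0.04223608, -0.02502028, -0.02230879]), 'opening': 0.0851303254920307}
[[ 0.0263335  -0.99365005  0.10938979  0.3667465 ]
 [-0.99935824 -0.02882579 -0.02126474  0.00397431]
 [ 0.02428296 -0.10875961 -0.99377145  1.34415374]
 [ 0.          0.          0.          1.        ]]
[[ 0.3769558   0.55046474 -0.74491133  1.48253517]
 [ 0.92594369 -0.2439963   0.28826047 -0.37430792]
 [-0.02307838 -0.7984074  -0.60167517  0.8796947 ]
 [ 0.          0.          0.          1.        ]]
```

View pics/a.png

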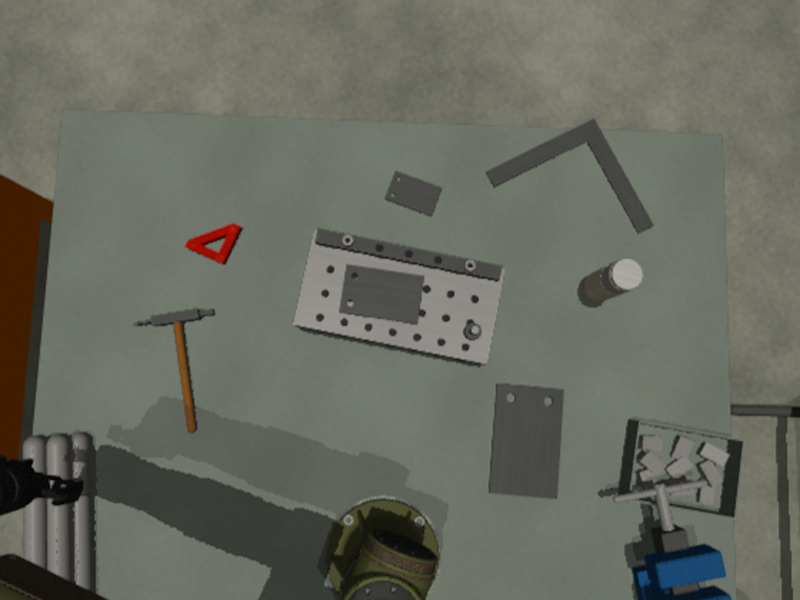

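View pics/b.png

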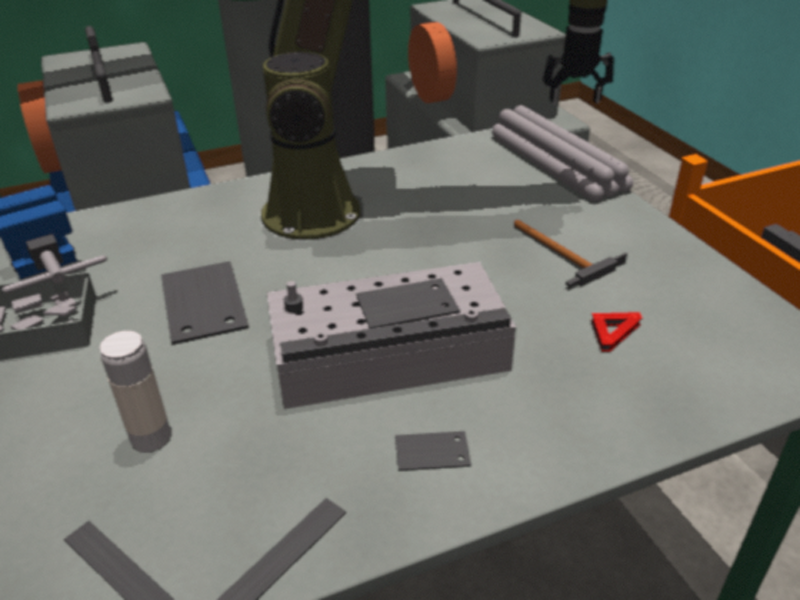

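Plate candidates in the top view (800 px scale) are one on the block (383,294), a small one on the bench (413,193) and a large one on the bench (526,440). By the description the target is the one on the block: middle-sized, on the block, holes towards the left end. Next is a close crop to confirm that and measure it.

```bash
python3 - <<'E'
from h import *
f=np.load('top.npz')['frame'][155:260,200:360]
cv2.imwrite('pics/c.png',cv2.cvtColor(cv2.resize(f,(800,525),interpolation=cv2.INTER_CUBIC),cv2.COLOR_RGB2BGR))
E
```

```text
(no output)
```

View pics/c.png

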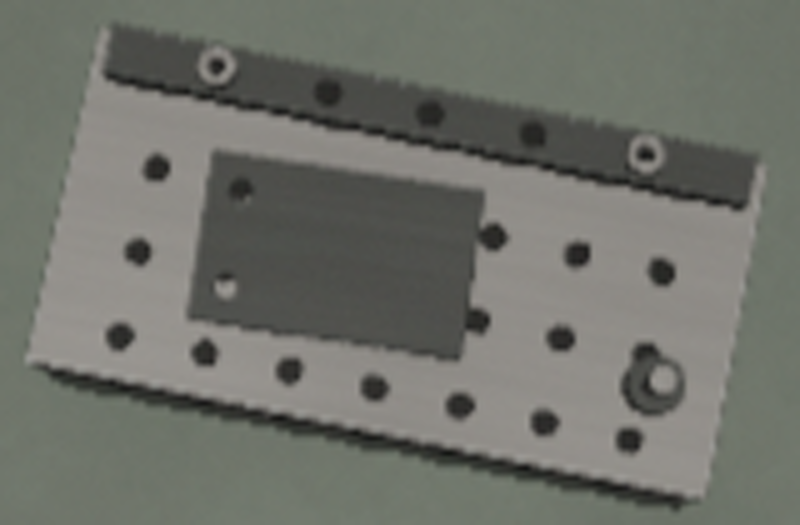

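The plate on the block is the right one. Its corners in the crop are (213,151), (485,190), (461,359) and (188,319), and its holes are at (241,188) and (226,288). The block's corners are (28,365), (703,500), (765,158) and (102,25), and the bolt is at (655,382). Converting these to world coordinates.

```bash
cat >> h.py <<'E'
def fit(local,world):
    l=np.array(local);w=np.array(world);lc,wc=l.mean(0),w.mean(0)
    a=l-lc;b=w-wc
    th=np.arctan2((a[:,0]*b[:,1]-a[:,1]*b[:,0]).sum(),(a*b).sum())
    R=np.array([[np.cos(th),-np.sin(th)],[np.sin(th),np.cos(th)]])
    return np.degrees(th),R,wc-R@lc,np.abs(w-(wc+a@R.T)).max()
E
python3 - <<'E'
from h import *
def c(u,v,z): return ray('top',((u+.5)/5-.5+200,(v+.5)/5-.5+155),z)[:2]
B=fit([[-.1,.2],[-.1,-.2],[.1,-.2],[.1,.2]],[c(28,365,.1),c(703,500,.1),c(765,158,.1),c(102,25,.1)])
P=fit([[.05,.08],[.05,-.08],[-.05,-.08],[-.05,.08],[.028,.06],[-.028,.06]],[c(213,151,.106),c(485,190,.106),c(461,359,.106),c(188,319,.106),c(241,188,.106),c(226,288,.106)])
print('block',B);print('plate',P)
inb=lambda p:(B[1].T@(p-B[2])*1000).round(1)
print('plate in block',P[0]-B[0],inb(P[2]),[inb(P[2]+P[1]@q) for q in np.array([[.05,.08],[.05,-.08],[-.05,-.08],[-.05,.08]])])
print('bar face',inb(c(105,80,.1)),inb(c(745,208,.1)),'bolt',inb(c(655,382,.12)))
print('boltheads',inb(c(216,66,.132)),inb(c(646,154,.132)))
np.savez('bp.npz',th=B[0],R=B[1],o=B[2])
E
```

```text
block (np.float64(-9.713795539250633), array([[ 0.98566287,  0.16872671],
       [-0.16872671,  0.98566287]]), array([ 0.53642519, -0.018594  ]), np.float64(0.0021963212395113285))
plate (np.float64(-6.680984120503751), array([[ 0.99320932,  0.11634111],
       [-0.11634111,  0.99320932]]), array([0.53836661, 0.01811578]), np.float64(0.0020303032443468316))
plate in block 3.032811418746882 [-4.3 36.5] [array([ 41.4, 119. ]), array([ 49.9, -40.7]), array([-50., -46.]), array([-58.4, 113.8])]
bar face [ 70.2 189.6] [  70.2 -191.7] bolt [ -42.5 -156.1]
boltheads [ 84.5 124.4] [  83.5 -125.8]
```

```bash
cat > go.py <<'E'
# usage: go.py xb yb z yaw_rel ; block-frame target mm, tool y yaw relative to block y (deg)
import sys; from h import *
b=np.load('bp.npz');s=ctrl.get_state();R=s['tool_rot'];p=s['ee_pos']
cur=np.degrees(np.arctan2(R[1,1],R[0,1]))-(b['th']+90)
pb=b['R'].T@(p[:2]-b['o'])*1000
print('t',round(s['time'],2),'blk',pb.round(1),'z',(p[2]*1000).round(1),'yawrel',cur.round(2),'F',s['wrist_force'].round(1),'op',round(s['opening'],4),'j',s['qpos'].round(0))
if len(sys.argv)>1:
    x,y,z,yw=map(float,sys.argv[1:])
    t=b['o']+b['R']@np.array([x,y])/1000
    d=np.array([t[0],t[1],z/1000])-p
    a=np.radians(b['th']+90+yw);Y=np.array([np.cos(a),np.sin(a),0]);X=np.array([0,0,-1.]);Z=np.cross(X,Y)
    print('twist',((cur-yw)/5).round(2),'then cm',(np.array([X@d,Y@d,Z@d])*100).round(2))
E
python3 go.py -80 36 150 0; python3 -m creep '[[0,0,0,-1],[0,0,0,-0.76],[0,0,0,0],[0,0,0,0],[0,0,0,0]]' 0.5; python3 go.py -80 36 150 0
```

```text
t 0.1 blk [-440.3  520.3] z 230.5 yawrel -8.78 F [ 0.2 -0.8 -0.1] op 0.0851 j [72. 18. -3. 69.  0. 90.]
twist -1.76 then cm [  8.05 -48.43  36.03]
time: 0.52
ee_pos: [0.1903, 0.5689, 0.2311]
tool_rot: [[-0.0, 0.17, 0.985], [-0.0, 0.985, -0.17], [-1.0, -0.0, -0.0]]
wrist_force: [-0.8, 0.1, 0.1]
opening: 0.0429
t 0.52 blk [-440.3  520.6] z 231.1 yawrel -0.07 F [-0.8  0.1  0.1] op 0.0429 j [72. 18. -3. 69.  0. 81.]
twist -0.01 then cm [  8.11 -48.46  36.03]
```

```bash
for i in 1 2; do :; done
python3 -m creep '[[0,-3.2,2.4,0],[0,-3.2,2.4,0],[0,-3.2,2.4,0],[0,-3.2,2.4,0],[0,-3.2,2.4,0]]' >/dev/null
python3 -m creep '[[0,-3.2,2.4,0],[0,-3.2,2.4,0],[0,-3.2,2.4,0],[0,-3.2,2.4,0],[0,-3.2,2.4,0]]' >/dev/null
python3 -m creep '[[0,-3.2,2.4,0],[0,-3.2,2.4,0],[0,-3.2,2.4,0],[0,-3.2,2.4,0],[0,-0.4,0,0]]' >/dev/null
python3 go.py -80 36 110 0
```

```text
t 1.77 blk [-100.7   64.5] z 231.5 yawrel -0.42 F [ 0.1  0.1 -0.1] op 0.0425 j [  8.   2. -22.  66.  -0.  18.]
twist -0.08 then cm [12.15 -2.85  2.07]
```

```bash
python3 -m creep '[[3,-1.4,1,-0.08],[3,-1.4,1,0],[3,0,0,0],[2.6,0,0,0],[0,0,0,0]]' >/dev/null
python3 go.py -80 36 102 0; python3 - <<'E'
from h import *
f=grab('wrist')['frame'];cv2.imwrite('pics/d.png',cv2.cvtColor(f,cv2.COLOR_RGB2BGR))
E
```

```text
t 2.18 blk [-87.9  39.9] z 110.8 yawrel 0.32 F [-1.1 -0.9  0.1] op 0.0428 j [  4.   8. -32.  50.   0.  14.]
twist 0.06 then cm [ 0.88 -0.39  0.79]
```

View pics/d.png

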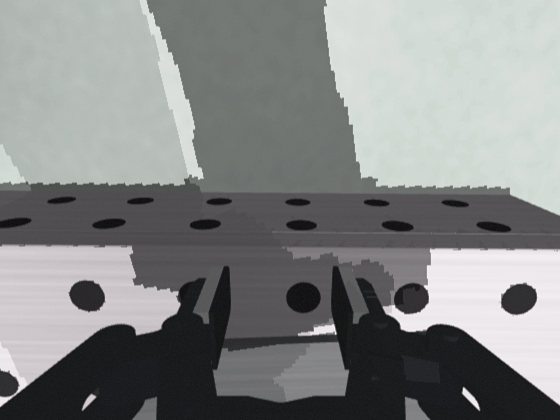

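The wrist view shows the fingers (about (220,330) and (345,330)) over the bare strip of the block. The plate edge is behind them at row 345. I'll go down gently until they touch.

```bash
python3 -m creep '[[0.6,-0.4,0.3,0],[0,0,0,0],[0.2,0,0,0],[0,0,0,0],[0,0,0,0]]' |grep force; python3 go.py
python3 -m creep '[[0.2,0,0,0],[0,0,0,0],[0.2,0,0,0],[0,0,0,0],[0,0,0,0]]' |grep force; python3 go.py
```

```text
wrist_force: [0.8, -0.1, -0.5]
t 2.65 blk [-80.4  37.3] z 108.2 yawrel 0.43 F [ 0.8 -0.1 -0.5] op 0.0427 j [  4.   9. -32.  50.   0.  13.]
wrist_force: [-0.5, -0.9, -0.2]
t 3.07 blk [-81.1  37. ] z 103.1 yawrel 0.42 F [-0.5 -0.9 -0.2] op 0.0426 j [  4.   9. -32.  49.   0.  13.]
```

```bash
for k in 1; do python3 -m creep '[[0.2,0,0,0],[0,0,0,0],[0.1,0,0,0],[0,0,0,0],[0,0,0,0]]' |grep force; python3 go.py; done
python3 -m creep '[[0.2,0,0,0],[0,0,0,0],[0,0,0,0],[0,0,0,0],[0,0,0,0]]' |grep force; python3 go.py
```

```text
wrist_force: [1.0, 0.4, 0.0]
t 3.48 blk [-81.1  37. ] z 100.2 yawrel 0.42 F [1.  0.4 0. ] op 0.0428 j [  4.   9. -32.  49.  -0.  13.]
wrist_force: [0.3, 0.3, 0.7]
t 3.9 blk [-81.1  37. ] z 98.3 yawrel 0.42 F [0.3 0.3 0.7] op 0.0425 j [  4.   9. -32.  48.   0.  13.]
```

```bash
python3 -m creep '[[0.1,0,0,0],[0,0,0,0],[0.1,0,0,0],[0,0,0,0],[0,0,0,0]]' |grep force; python3 go.py
python3 -m creep '[[0.1,0,0,0],[0,0,0,0],[0.1,0,0,0],[0,0,0,0],[0,0,0,0]]' |grep force; python3 go.py
```

```text
wrist_force: [-7.3, 0.3, 19.5]
t 4.32 blk [-81.  37.] z 98.1 yawrel 0.42 F [-7.3  0.3 19.5] op 0.0425 j [  4.   9. -32.  48.   0.  13.]
wrist_force: [-15.8, -0.8, 40.9]
t 4.73 blk [-80.9  37. ] z 98.0 yawrel 0.42 F [-15.8  -0.8  40.9] op 0.0421 j [  4.   9. -32.  48.   0.  13.]
```

```bash
python3 -m creep '[[-0.6,0,0,0],[0,0,0,0],[0,0,0.4,0],[0,0,0.4,0],[0,0,0.4,0]]' |grep force; python3 go.py
python3 -m creep '[[0,0,0.4,0],[0,0,0.4,0],[0,0,0.4,0],[0,0,0.4,0],[0,0,0.4,0]]' |grep force; python3 go.py
```

```text
wrist_force: [-0.0, -0.1, -0.6]
t 5.15 blk [-68.8  37. ] z 99.7 yawrel 0.42 F [-0.  -0.1 -0.6] op 0.0427 j [  4.  10. -31.  49.  -0.  13.]
wrist_force: [-2.9, 0.3, -0.5]
t 5.57 blk [-49.1  37. ] z 99.8 yawrel 0.41 F [-2.9  0.3 -0.5] op 0.043 j [  3.  12. -28.  49.  -0.  12.]
```

```bash
python3 -m creep '[[0,0,0.3,0],[0,0,0.3,0],[0,0,0.3,0],[0,0,0,0],[0,0,0,0]]' |grep force; python3 go.py
python3 -m creep '[[0,0,0.2,0],[0,0,0.2,0],[0,0,0,0],[0,0,0,0],[0,0,0,0]]' |grep force; python3 go.py
```

```text
wrist_force: [-5.2, 2.7, -0.5]
t 5.98 blk [-41.   37.5] z 100.0 yawrel 0.41 F [-5.2  2.7 -0.5] op 0.0426 j [  3.  13. -27.  50.   0.  12.]
wrist_force: [-14.3, 3.3, 6.6]
t 6.4 blk [-40.8  37.3] z 99.4 yawrel 0.42 F [-14.3   3.3   6.6] op 0.0429 j [  3.  14. -27.  50.   0.  12.]
```

```bash
python3 -m creep '[[0,0,-1.5,0],[0,0,-0.8,0],[-3,0,0,0],[-3,0,0,0],[0,0,0,-1]]' |grep force
python3 -m creep '[[0,0,0,-1],[0,0,0,-1],[0,0,0,-1],[0,0,0,-1],[0,0,0,-1]]' >/dev/null
python3 -m creep '[[0,0,0,-1],[0,0,0,-1],[0,0,0,-1],[0,0,0,-1],[0,0,0,-1]]' >/dev/null
python3 -m creep '[[0,0,0,-1],[0,0,0,-1],[0,0,0,-1],[0,0,0,-1],[0,0,0,-1]]' >/dev/null
python3 -m creep '[[0,0,0,-1],[0,0,0,-1],[0,0,0,0.1],[0,0,0,0],[0,0,0,0]]' >/dev/null
python3 go.py 18 -72 102 90; python3 - <<'E'
from h import *
f=grab('top')['frame'][155:260,200:360]
cv2.imwrite('pics/e.png',cv2.cvtColor(cv2.resize(f,(800,525),interpolation=cv2.INTER_CUBIC),cv2.COLOR_RGB2BGR))
E
```

```text
wrist_force: [2.0, 0.3, -0.2]
t 8.48 blk [-58.5  37.2] z 160.6 yawrel 89.79 F [0.1 0.8 0.6] op 0.0428 j [  3.   8. -25.  57.  -0. -77.]
twist -0.04 then cm [  5.86  -7.65 -10.92]
```

View pics/e.png

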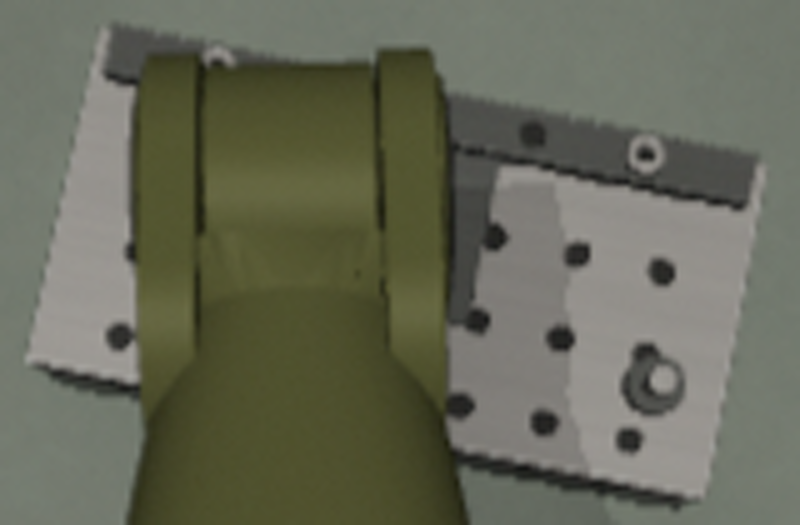

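The plate lies flush on the bar, with its plain end running from (495,160) to (472,325), about y = -43 mm. Now I move behind that end.

```bash
python3 -m creep '[[0,-1.9,-2.8,0],[0,-1.9,-2.8,0],[0,-1.9,-2.8,0],[0,-1.9,-2.5,0],[0,0,0,0]]' |grep force
python3 -m creep '[[2,0,0,0],[2,0,0,0],[1,0,0,0],[0.5,0,0,0],[0,0,0,0]]' |grep force
python3 go.py 18 -72 100.7 90
```

```text
wrist_force: [0.1, -0.4, 0.3]
wrist_force: [-0.4, 0.4, 0.8]
t 9.37 blk [ 15.7 -71.6] z 104.3 yawrel 89.92 F [-0.4  0.4  0.8] op 0.0427 j [-10.  17. -21.  52.   0. -90.]
twist -0.02 then cm [ 0.36 -0.23 -0.04]
```

```bash
python3 -m creep '[[0.3,0,0,0],[0,0,0.5,0],[0,0,0.5,0],[0,0,0.5,0],[0,0,0.5,0]]' |grep force; python3 go.py
python3 -m creep '[[0,0,0.5,0],[0,0,0.5,0],[0,0,0.5,0],[0,0,0.5,0],[0,0,0.5,0]]' |grep force; python3 go.py
```

```text
wrist_force: [-0.7, -4.0, 1.5]
t 9.78 blk [ 17.3 -51.8] z 103.0 yawrel 89.93 F [-0.7 -4.   1.5] op 0.0427 j [ -8.  17. -21.  52.  -0. -88.]
wrist_force: [-1.2, -4.8, 5.1]
t 10.2 blk [ 17.3 -26.8] z 102.8 yawrel 89.9 F [-1.2 -4.8  5.1] op 0.043 j [ -5.  18. -21.  52.  -0. -85.]
```

```bash
python3 -m creep '[[0,0,0.5,0],[0,0,0.5,0],[0,0,0.5,0],[0,0,0.5,0],[0,0,0.5,0]]' |grep force
python3 -m creep '[[0,0,0.5,0],[0,0,0.5,0],[0,0,0.5,0],[0,0,0.5,0],[0,0,0.5,0]]' |grep force; python3 go.py
```

```text
wrist_force: [-1.4, -6.2, 6.3]
wrist_force: [-1.3, -6.2, 6.0]
t 11.03 blk [17.3 23.2] z 102.8 yawrel 89.9 F [-1.3 -6.2  6. ] op 0.0433 j [  0.  18. -20.  52.  -0. -80.]
```

```bash
python3 - <<'E'
from h import *
f=grab('scene')['frame'][160:300,170:390]
g=grab('wrist')['frame']
f=cv2.resize(f,(800,509),interpolation=cv2.INTER_CUBIC)
cv2.imwrite('pics/f.png',cv2.cvtColor(f,cv2.COLOR_RGB2BGR))
cv2.imwrite('pics/g.png',cv2.cvtColor(g,cv2.COLOR_RGB2BGR))
E
```

```text
(no output)
```

View pics/f.png

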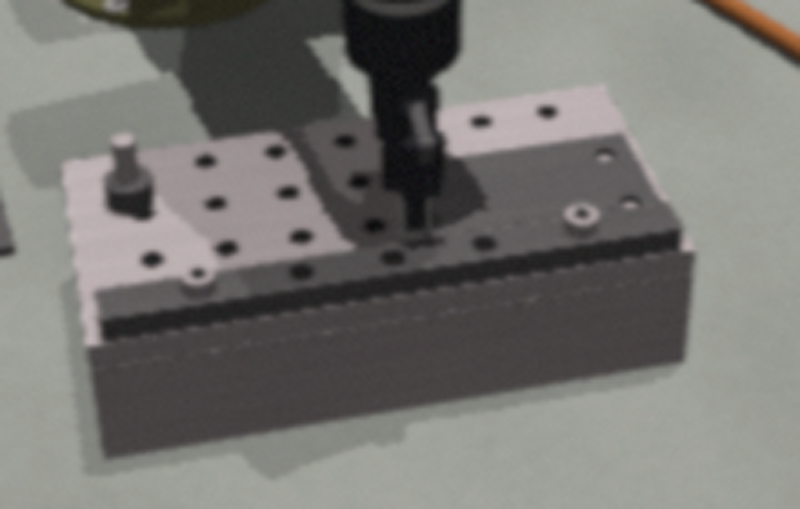

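The plate travels with the fingers, along the bar. Its punched end (holes at (605,155) and (630,203)) is just short of the block's end. I'll keep pushing.

```bash
python3 -m creep '[[0,0,0.5,0],[0,0,0.5,0],[0,0,0.5,0],[0,0,0.5,0],[0,0,0.5,0]]' |grep force
python3 -m creep '[[0,0,0.5,0],[0,0,0.5,0],[0,0,0.5,0],[0,0,0,0],[0,0,0,0]]' |grep force; python3 go.py
python3 - <<'E'
from h import *
f=grab('top')['frame'][155:260,180:340]
cv2.imwrite('pics/i.png',cv2.cvtColor(cv2.resize(f,(800,525),interpolation=cv2.INTER_CUBIC),cv2.COLOR_RGB2BGR))
E
```

```text
wrist_force: [-1.5, -5.3, 6.5]
wrist_force: [-0.8, -2.8, 5.2]
t 11.97 blk [17.3 64.1] z 102.7 yawrel 89.95 F [-0.8 -2.8  5.2] op 0.0428 j [  4.  19. -19.  52.   0. -76.]
```

View pics/i.png

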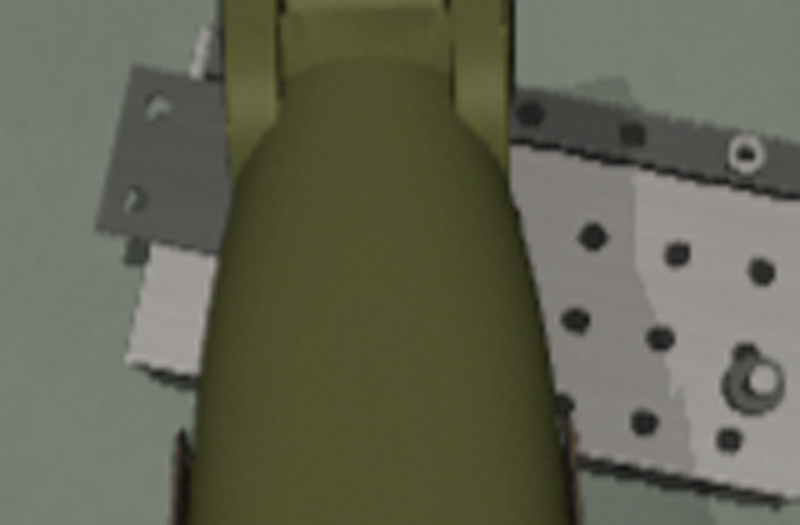

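The plate now overhangs the +y end. Its corners are at (135,65) and (96,232) and its holes at (158,106) and (134,200).

```bash
python3 - <<'E'
from h import *
b=np.load('bp.npz')
for u,v in[(135,65),(96,232),(158,106),(134,200)]:
    p=ray('top',((u+.5)/5-.5+180,(v+.5)/5-.5+155),.106)[:2]; print((b['R'].T@(p-b['o'])*1000).round(1))
E
python3 go.py -95 140 101 0
```

```text
[ 69.6 230.2]
[-30.6 231.3]
[ 48.6 212. ]
[ -8.1 213.9]
t 12.02 blk [17.3 64.1] z 102.7 yawrel 89.94 F [-0.1 -0.4  5.6] op 0.0425 j [  4.  19. -19.  52.   0. -76.]
twist 17.99 then cm [  0.17   7.59 -11.23]
```

Punched end at about 232 mm. I'll push 7 mm more for margin, then back off, turn, and press the side against the bar.

```bash
python3 -m creep '[[0,0,0.3,0],[0,0,0.4,0],[0,0,0,0],[0,0,0,0],[0,0,-0.5,0]]' |grep force; python3 go.py
python3 -m creep '[[0,0,-2,0],[-3,0,0,0],[-3,0,0,0],[0,0,0,1],[0,0,0,1]]' |grep force
python3 -m creep '[[0,0,0,1],[0,0,0,1],[0,0,0,1],[0,0,0,1],[0,0,0,1]]' >/dev/null
python3 -m creep '[[0,0,0,1],[0,0,0,1],[0,0,0,1],[0,0,0,1],[0,0,0,1]]' >/dev/null
python3 -m creep '[[0,0,0,1],[0,0,0,1],[0,0,0,1],[0,0,0,1],[0,0,0,1]]' >/dev/null
python3 -m creep '[[0,0,0,1],[0,0,0,0],[0,0,0,0],[0,0,0,0],[0,0,0,0]]' >/dev/null
python3 go.py -65 135 101 0
```

```text
wrist_force: [0.1, -0.2, 0.3]
t 12.43 blk [16.9 66.7] z 102.4 yawrel 89.99 F [ 0.1 -0.2  0.3] op 0.0427 j [  4.  19. -19.  52.   0. -76.]
wrist_force: [0.2, 0.3, 0.1]
t 14.52 blk [16.8 45.3] z 162.1 yawrel 0.01 F [-0.2 -0.2 -0.6] op 0.0422 j [  2.  16. -15.  59.   0.  12.]
twist 0.0 then cm [ 6.11  8.97 -8.18]
```

```bash
python3 -m creep '[[0,2.3,-2.1,0],[0,2.3,-2.1,0],[0,2.3,-2,0],[0,2.1,-2,0],[0,0,0,0]]' |grep force
python3 -m creep '[[2,0,0,0],[2,0,0,0],[1.2,0,0,0],[0.5,0,0,0],[0,0,0,0]]' |grep force
python3 -m creep '[[0.3,0,0.3,0],[0,0,0.3,0],[0,0,0.3,0],[0,0,0.3,0],[0,0,0.3,0]]' |grep force; python3 go.py
```

```text
wrist_force: [0.3, -0.6, -0.0]
wrist_force: [-0.6, 0.2, 1.9]
wrist_force: [0.4, 0.2, -0.6]
t 15.77 blk [-49.  135.3] z 102.9 yawrel -0.09 F [ 0.4  0.2 -0.6] op 0.0426 j [ 14.  15. -24.  51.  -0.  23.]
```

```bash
python3 -m creep '[[0.1,0,0.2,0],[0,0,0.2,0],[0,0,0.2,0],[0,0,0.2,0],[0,0,0,0]]' |grep force; python3 go.py
python3 -m creep '[[0,0,0.2,0],[0,0,0.2,0],[0,0,0.2,0],[0,0,0,0],[0,0,0,0]]' |grep force; python3 go.py
```

```text
wrist_force: [-0.4, -0.9, 0.2]
t 16.18 blk [-41.5 135.2] z 101.3 yawrel -0.08 F [-0.4 -0.9  0.2] op 0.0425 j [ 13.  16. -23.  51.  -0.  23.]
wrist_force: [-11.3, 2.8, 7.1]
t 16.6 blk [-40.5 134.9] z 100.4 yawrel -0.04 F [-11.3   2.8   7.1] op 0.0424 j [ 13.  16. -23.  51.   0.  23.]
```

Pressed firmly against the bar. Next I retreat, clear the view and check.

```bash
python3 -m creep '[[0,0,-1,0],[0,0,-1,0],[0,0,-1,0],[-3,0,0,0],[-3,0,0,0]]' |grep force
python3 -m creep '[[-3,0,0,0],[-2,3.5,-1,0],[0,3.5,-1,0],[0,3.5,-1,0],[0,3.5,-1,0]]' |grep force
python3 -m creep '[[0,3.5,-1,0],[0,3.5,-1,0],[0,3.5,-1,0],[0,3.5,-1,0],[0,3.5,-1,0]]' |grep force
python3 -m creep '[[0,3,-1,0],[0,3,-1,0],[0,0,0,0],[0,0,0,0],[0,0,0,0]]' |grep force
python3 go.py; python3 - <<'E'
from h import *
f=grab('top')['frame'][155:260,180:340]; g=grab('scene')['frame'][160:300,170:390]
cv2.imwrite('pics/j.png',cv2.cvtColor(cv2.resize(f,(800,525),interpolation=cv2.INTER_CUBIC),cv2.COLOR_RGB2BGR))
cv2.imwrite('pics/k.png',cv2.cvtColor(cv2.resize(g,(800,509),interpolation=cv2.INTER_CUBIC),cv2.COLOR_RGB2BGR))
E
```

```text
wrist_force: [0.5, 0.7, -0.4]
wrist_force: [0.9, 0.8, -0.5]
wrist_force: [1.2, 0.4, -0.4]
wrist_force: [-0.2, -1.4, -0.8]
t 18.27 blk [-175.7  509.8] z 211.1 yawrel -0.05 F [-0.2 -1.4 -0.8] op 0.0427 j [49. 28.  9. 71. -0. 59.]
```

View pics/j.png

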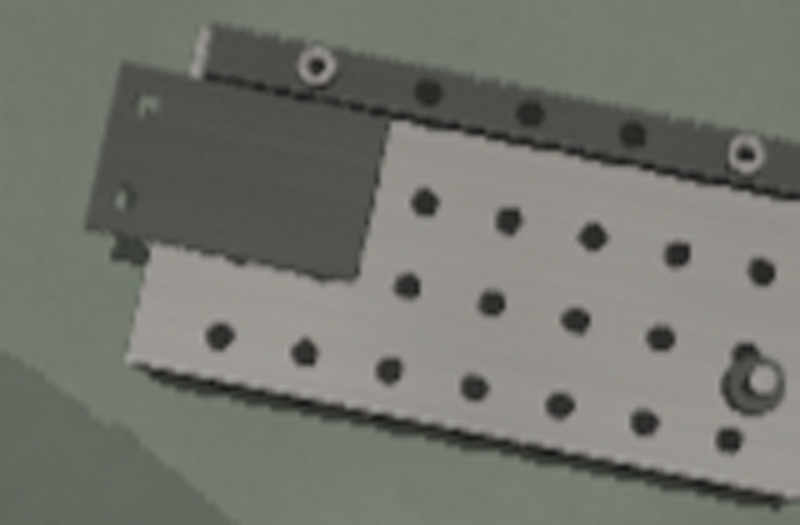

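View pics/k.png

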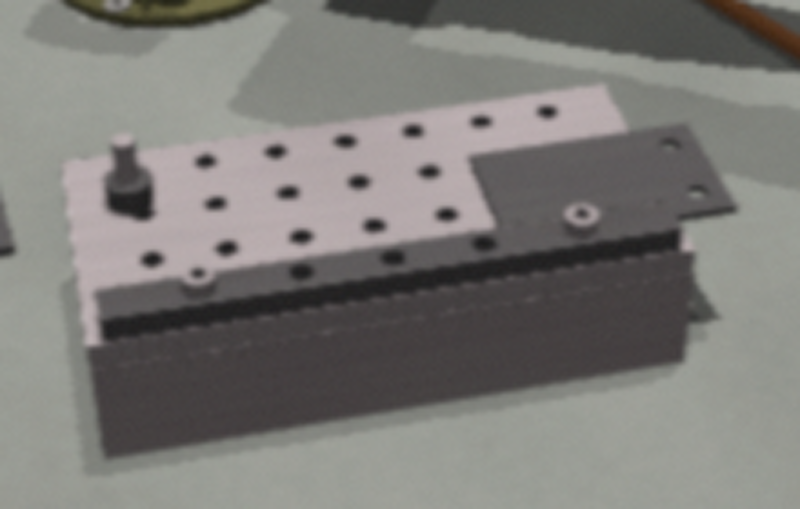

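In the final view the plate is flush on the bar with both holes beyond the end. Its corners are (122,63), (84,230), (358,283) and (389,122), and its holes are (148,103) and (122,199). Checking the numbers.

```bash
python3 - <<'E'
from h import *
b=np.load('bp.npz')
c=lambda u,v:b['R'].T@(ray('top',((u+.5)/5-.5+180,(v+.5)/5-.5+155),.106)[:2]-b['o'])
P=fit([[.05,.08],[-.05,.08],[-.05,-.08],[.05,-.08],[.028,.06],[-.028,.06]],[c(122,63),c(84,230),c(358,283),c(389,122),c(148,103),c(122,199)])
print('deg',P[0],'centre',P[2]*1000,'res',P[3]*1000)
E
```

```text
deg -0.4411400443891517 centre [ 18.99023487 158.57977771] res 2.3369055663948894
```

```bash
python3 -c "
from workcell import ctrl
print(ctrl.close_job())"
```

```text
the job is handed in; nothing more can be done
None
```

The plate lies against the stop bar with both holes clear over the block's +y end, and the job is handed in at about 18 s of the 48 s allowed. I used only the fingers. I pushed the plate sideways to the bar, slid it along the bar from its plain end, pressed it to the bar again (about 11 N), and withdrew the arm.

- **Position:** the last top view put the plate's centre at about (19, 158.6) mm in the block's frame.
- **Holes:** their centres are about 18.6 mm past the block's end, so their rims clear it by about 11 mm.
- **Support:** about 76% of the plate's length is still on the block.
- **Against the bar:** the fit gave about 0.4° of skew and put the plate 1 mm off the bar, with residuals up to 2.3 mm. That is within measuring error. The final pictures show no gap.
- **Odd reading:** while sliding the plate along the bar, the force sensor showed 5–6 N upward that I did not explain. The plate still moved with the fingers as intended.
- **Bystanders:** the bolt stood in the same place in the last pictures. The spray can, hammer and square were outside those crops, so I did not re-check them, but the fingers never came down near them.

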